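# Set and lock the board stand's sliding leg

## Task

Set the board stand for the next board. First turn the round rest on the sliding leg until its slot squarely faces the fixed jaw; then, with the cam lever still open, push the sliding leg out against its spring until its index bar lines up with the pointed length mark, and while holding the leg there pinch the cam lever against the grip tab so that it slides fully closed. Finish still holding: the fingers keep tab and lever pinched, with the leg at the mark; leave the cup, the loose board and the tape roll alone.

Things in the scene. Friction and masses are not known exactly. Their poses are not given: they have to be found in the camera images.
- board_stand: Board stand screwed to the bench: aluminium plate 92 (x) x 300 (y) x 10 mm; origin at the centre of its underside. The leg slides out along its own +y; its -y end carries the grey fixed jaw (60 mm wide, 62 high, slot facing +y). +z up. Turned at most 0.28 rad from the world axes.
- sliding_leg (a joint): How far (m) the steel leg is out along the stand's +y: 0 fully in (start), stop at 0.065. A spring draws it in with 3 to 5 N, so unlocked it follows what holds it. At its outer end stands a grey cross plate, 90 mm wide (stand's x), 6 thick, 22 to 62 mm above the bench; its inner face, 17 mm beyond pinch_point, is what the sides of both fingers push on.
- pinch_point (a point): Point on the leg, 48 mm above the bench, midway across the closed pair of grip tab and lever paddle, which is pinched from above, fingers closing along the stand's x. Over its outer faces the pair is 36 mm wide with the lever open, 24 closed; tops at 64 mm. Keep fingertips over 27 mm above the bench: leg and lever foot lie below.
- grip_tab (a point): Black ribbed grip tab, fixed on the leg: 8 mm thick (x), 34 long (y), 22 to 64 mm above the bench. This point: centre of its outer (-x) face, 12 mm to the stand's -x side of pinch_point, 48 mm above the bench.
- cam_lever (a joint): Travel (m) of the cam lever along the stand's -x towards the grip tab: 0 open (start, within 1 mm), 0.012 closed at its stop. Slides with about 4 N, up to 20 N near the end, where its shoe rides on to the brake strip; stays where left. It rides on the leg.
- lever_paddle (a point): Black ribbed paddle of the cam lever, opposite the grip tab: 8 mm thick (x), 32 long (y), 26 to 64 mm above the bench. This point: centre of its outer (+x) face, 48 mm above the bench, 24 mm to the +x side of pinch_point when open, 12 mm when closed.
- rest (a joint): Turn (rad) of the round rest about its upright axis, counter-clockwise positive seen from above: 0 when its slot squarely faces the fixed jaw; starts between 0.7 and 1.4. Light friction, stays where left.
- rest_grip (a point): Centre of the rest's black bar grip, on its axis, 68 mm above the bench. Bar 12 mm thick, 30 long (along the rest's own y), 56 to 78 mm above the bench. Below it the round aluminium rest, 32 mm across; its slot, with a square nose above it reaching 25 mm from the axis, looks along the rest's own -y. At joint 0 its axes are the stand's. pinch_point lies 84 mm beyond it along +y.
- leg_index (a point): Outer end of the thin dark index bar on the leg's -x side, 23 mm above the bench, 44 mm short of pinch_point along the leg; its y is the stand's y.
- mark_tip (a point): Tip of the pointed length mark, a small dark steel rider (17 x 12 x 9 mm) fixed on the plate on the leg's -x side, 19 mm above the bench; its y is the stand's y. The leg is at length when leg_index stands at the same place along the stand's y as this tip (25 to 48 mm out).
- cup_screws: White cup of screws, 58 mm across, 26 high, bystander; origin at the centre of its underside.
- spare_board: Loose green circuit board 52 x 90 x 12 mm, bystander; origin at the centre of its underside.
- kapton_roll: Roll of amber tape, 62 mm across, 19 high, bystander; origin at the centre of its underside.

How it is judged:
On the way, in this order (a step that is already met when the one before it is completed fails the run):
1. the rest's slot faces the fixed jaw, the cam lever still open (value of joint rest between -0.12 and 0.12 rad and value of joint cam_lever below 0.004 m), for 0.2 s.
2. the leg is held out at the length mark with the cam lever still open (y of leg_index in the frame of mark_tip between -0.004 and 0.004 m and value of joint cam_lever below 0.004 m), for 0.2 s.
3. the cam lever is fully closed with the leg at the mark (y of leg_index in the frame of mark_tip between -0.004 and 0.004 m and value of joint cam_lever above 0.0105 m), for 0.2 s.
At the end, for the whole second after the job is handed in: The rest's slot faces the fixed jaw within 0.12 rad, the leg's index is within 4 mm of the length mark, the cam lever is closed (joint over 10.5 mm of 12), and the fingers still press both the grip tab and the cam lever with more than 3 N each (all of step 3 and value of joint rest between -0.12 and 0.12 rad and contact force between the fingers and sliding_leg_c0 above 3 N and contact force between the fingers and cam_lever_c0 above 3 N); the arm keeps its last pose, push and grip.
It fails at once if the cam lever is slid more than half closed while the leg is over 8 mm off the mark (value of joint cam_lever above 0.007 m and not (y of leg_index in the frame of mark_tip between -0.008 and 0.008 m)).
It fails at once if a bystander (cup, loose board, tape roll) is moved more than 15 mm (distance of any of cup_screws, spare_board, kapton_roll from where it was at the start of the episode above 0.015 m).
It also fails if it takes over 48 s, if anything falls off the work surface, if the arm or the gripper's body presses on something with over 40 N, if the wrist force passes 120 N, or if a joint passes its speed limit or range.

## Robot

A 7-joint arm with a two-finger parallel gripper is mounted at the origin on a cart in front of the work surface, level with it; the furniture and walls round the work are solid. World frame = base frame: x ahead of the robot, y to its left, z up, the work surface at z = 0. Lengths are in m, angles in rad, forces in N, time in s.
With the tool pointing down it reaches from about 0.4 to 0.85 m from the base axis. Payload 10.4 kg.
Tool frame: the origin (TCP) lies between the finger pads; the fingertips stand 22 mm ahead of it and the grasp point (between the pads) lies 3 mm ahead of it; z points along the fingers, y is the line along which they close (so a half turn about z gives the same grasp; the last joint's range is limited). The gripper opens to 85 mm and grips with 20 to 120 N. Pads are 22 mm wide; open, the fingers measure 114 mm over their backs; the gripper's body (76 mm by 85 mm) begins 54 mm behind the grasp point. The pads swing forward as they close: fully open they stand 13 mm farther back than shut.
Start: joints at [-1.334, 0.332, -0.065, 1.46, 0.022, 1.35, -0.088], TCP at [0.161, 0.604, 0.253] pointing down, gripper open.
Joint ranges: [-2.6, 2.6], [-0.5, 2.12], [-1.47, 1.34], [0.16, 2.42], [-1.27, 4.41], [0.06, 2.06], [-2.6, 2.6]. Speed limits (rad/s): [2.22, 2.22, 2.79, 2.79, 3.14, 3.14, 3.14].

## Interface

Orientations are given as a unit quaternion [x, y, z, w].
In Python, from workcell import manip, camera, ticket, boxes_of, outline_of gives the robot as it stands.
- The arm moves only by the tool carry_out, never from a script. Its argument "deltas" is a list of rows, each a list of 5 numbers: the shift along the tool's x, y, z as a fraction of full scale, then the turn about the tool's z as a fraction of full scale, then the opening, from -1 (shut) to 1 (fully open), so that 0 is half open. In form: [[tx, ty, tz, spin, gripper], ...]. A call has 1 to 20 rows; each row is the pose to reach, as a shift and turn from the pose commanded when the call began, along the tool's axes at that moment; what a row does not reach only later rows make up. Full scale, the value 1, is 150 mm for a shift and 30 degrees for a turn. A row lasts 1/8 s, in which the tool goes at most 62.5 mm and 10.7 degrees, less where a joint would pass 70% of its speed; a pose out of reach is approached as far as the arm can. A call with a number of a shift or a turn outside -1 to 1 is refused whole. A call with a gripper value outside its range is refused whole. The fingers move at their own pace and stop on an object; "force" is the grip in N (left out, the last holds). Time passes only in rows, so rows that repeat a pose let the fingers close. It gives the time, the measured TCP pose, the force, the opening and the grip force at its end, in the units of the state.
- manip.get_obs(): the state, without advancing time (a new reading comes with each control period).
- camera(name): name is "scene" or "top"; returns a dict with "img" (400x640x3 uint8, red, green, blue), "depth" (400x640 float32, m along the optical axis (not along the pixel's ray), 0 where there is no reading), "vertical_fov" (degrees; the focal length in pixels is half the picture's height over the tangent of half this angle, whatever the lens; pixels are square), "cx", "cy" (the principal point, pixels), "R" (3x3) and "t" (3): a world point X has camera coordinates R X + t. Camera axes: x right, y down, z forward; pixel columns grow to the right and rows downward; lengths in m; the calibration is good to about 2 mm. A picture is of the moment at which its call begins.
- ticket.hand_in(): hands the job in; it is judged then, once.
Trained networks look in a picture, given as the dict that the camera call returned (one of the last four; its "shot" number tells which), for a name from the list of things; names that differ only in an ending like _2 or _b are one class to them, and where a whole thing is asked for, a point or a joint stands for the part that bears it (a point fixed in the world has none). Each returns a list of dicts, best first, with "conf" (0 to 1); they miss things now and then, are a little off and sometimes report something else, mostly with a low value. They report only what shows in the picture. A call takes as long as a camera call.
- boxes_of(query, picture): "position" ([x, y, z] in m, in world coordinates, good to about 4 mm: the middle of the surface that is visible of it).
- outline_of(query, picture): "region" (400x640 bool, what is visible of it).
The state is a dict: "clock": time; "joint_pos": joint angles; "joint_velocities": joint speeds; "tau": joint torques, N m; "position": TCP position; "ee_rot": TCP orientation; "ft_force": force on the tool from outside, world axes, zero at the start; "torque": the same for the moment, N m; "grip_width": opening from 0.0 (shut) to 1.0 (fully open); "grasp_force": force on a finger pad.
Only numpy, scipy, OpenCV 4.12 (cv2) and the standard library are available. Lean on these libraries where they do the work, as an engineer would, in place of code of your own. Each camera call takes 0.05 s, during which the arm holds its last target. There are 200 camera calls.

## Working session

There is one attempt and no reset: what is moved stays moved. The work goes in short steps, Python scripts to look and compute and a tool call to move; the robot and the scene stay as the last step left them, time stands still between calls to the robot, and variables do not carry over. Pictures are saved under pics/ and viewed, at most 10 in all, crops included, and the job is handed in when it is done.

Besides the shell and the picture viewer there is one more tool, called after "Call:" as a command line: name --pt "numbers of a row" for each row, then --argument value for the rest. carry_out: Moves the arm, as the interface text tells. Its arguments: {"type":"object","properties":{"deltas":{"type":"array","items":{"type":"array","items":{"type":"number"}}},"force":{"type":"number"}},"required":["deltas"]}

```bash
mkdir -p pics; cat > h.py <<'E'
import numpy as np, cv2
from workcell import manip, camera, ticket, boxes_of, outline_of
def K(c):
    f=c["img"].shape[0]/2/np.tan(np.radians(c["vertical_fov"])/2); return f
def world(c,mask):
    d=c["depth"]; v,u=np.nonzero(mask&(d>0)); z=d[v,u]; f=K(c)
    P=np.stack([(u-c["cx"])/f*z,(v-c["cy"])/f*z,z],1)
    return (P-c["t"])@np.asarray(c["R"])
def proj(c,X):
    p=np.asarray(c["R"])@np.asarray(X)+c["t"]; f=K(c); return p[0]/p[2]*f+c["cx"],p[1]/p[2]*f+c["cy"]
def save(c,n): cv2.imwrite("pics/"+n,c["img"][:,:,::-1])
E
python3 - <<'E'
from h import *
o=manip.get_obs(); print(o["clock"],o["position"],o["ee_rot"],o["grip_width"])
for n in ["top","scene"]:
    c=camera(n); save(c,n+"0.png"); print(n,"cam pos",-np.asarray(c["R"]).T@c["t"])
    for q in ["board_stand","sliding_leg","pinch_point","grip_tab","cam_lever","lever_paddle","rest","rest_grip","leg_index","mark_tip","cup_screws","spare_board","kapton_roll"]:
        print(q,[(np.round(b["position"],4).tolist(),round(b["conf"],2)) for b in boxes_of(q,c)[:2]])
E
```

```text
0.0 [0.16048155 0.60369063 0.25252285] [ 1.29526803e-01  9.91575673e-01 -6.99917165e-04 -4.81200724e-05] 0.9997232246611805
top cam pos [ 0.3663434  -0.18630614  1.00618401]
board_stand [([0.5226, -0.1927, 0.0056], 0.59)]
sliding_leg [([0.5269, -0.146, 0.0312], 0.88)]
pinch_point [([0.52, -0.1452, 0.0337], 0.64), ([0.3871, 0.0214, 0.0], 0.63)]
grip_tab [([0.5244, -0.1431, 0.0347], 0.69)]
cam_lever [([0.5467, -0.1324, 0.0507], 0.43)]
lever_paddle []
rest [([0.5177, -0.2143, 0.0573], 0.44), ([0.3526, -0.3732, 0.006], 0.44)]
rest_grip [([0.5173, -0.216, 0.056], 0.53)]
leg_index [([0.5267, -0.1447, 0.0317], 0.71)]
mark_tip [([0.3518, -0.3728, 0.0059], 0.67)]
cup_screws [([0.3504, -0.3711, 0.0033], 0.58), ([0.5438, -0.1308, 0.0514], 0.51)]
spare_board [([0.3875, 0.0256, -0.0019], 0.67), ([0.7713, -0.2546, 0.0193], 0.2)]
kapton_roll [([0.7739, -0.2565, 0.019], 0.57)]
scene cam pos [0.16492364 0.40754115 0.85728421]
board_stand [([0.5146, -0.1769, 0.0159], 0.93)]
sliding_leg [([0.5427, -0.1313, 0.0581], 0.75), ([0.524, -0.1283, 0.0471], 0.69)]
pinch_point [([0.5192, -0.1271, 0.0453], 0.8)]
grip_tab [([0.5208, -0.1274, 0.0469], 0.92), ([0.517, -0.2069, 0.0541], 0.54)]
cam_lever [([0.5461, -0.1338, 0.0554], 0.56)]
lever_paddle [([0.5395, -0.1318, 0.0574], 0.6), ([0.7675, -0.2503, 0.0239], 0.4)]
rest [([0.5168, -0.2061, 0.0552], 0.53)]
rest_grip [([0.5156, -0.2025, 0.0565], 0.8), ([0.4851, -0.1347, 0.0216], 0.36)]
leg_index [([0.5189, -0.1257, 0.0412], 0.55)]
mark_tip [([0.4842, -0.1345, 0.0215], 0.41)]
cup_screws [([0.3522, -0.3745, 0.0118], 0.81)]
spare_board [([0.387, 0.0267, 0.003], 0.98)]
kapton_roll [([0.7717, -0.2494, 0.0216], 0.66)]
```

```bash
python3 - <<'E'
from h import *
for n in ["top","scene"]:
    c=camera(n)
    pts=[proj(c,[x,y,z]) for x in(.43,.61) for y in(-.36,-.04) for z in(0,.06)]
    p=np.array(pts); a=np.floor(p.min(0)).astype(int); b=np.ceil(p.max(0)).astype(int)
    im=c["img"][max(a[1],0):b[1],max(a[0],0):b[0],::-1]; s=min(800/im.shape[1],600/im.shape[0])
    print(n,a,b,s,K(c)); cv2.imwrite(f"pics/{n}crop.png",cv2.resize(im,None,fx=s,fy=s,interpolation=cv2.INTER_CUBIC)[:600,:800])
    np.save(n+"0.npy",c,allow_pickle=True)
E
```

```text
top [249 178] [394 271] 5.517241379310345 406.74410385459043
scene [245 153] [392 298] 4.137931034482759 487.87782216401393
```

View pics/topcrop.png

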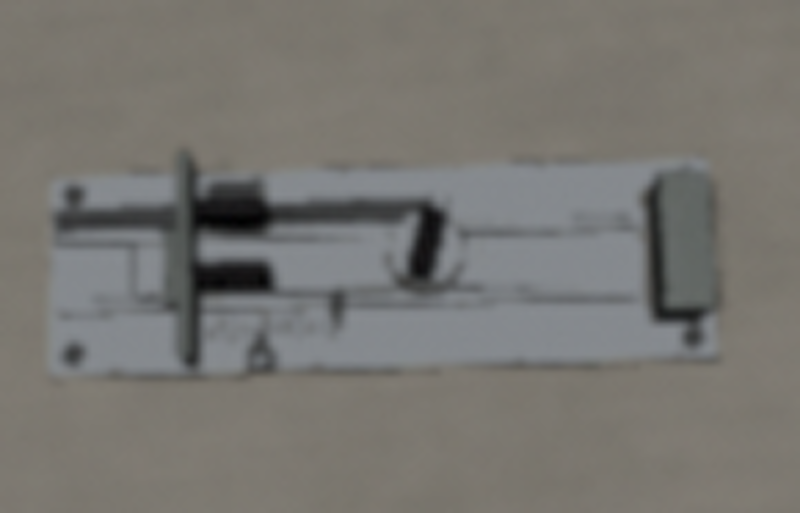

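View pics/scenecrop.png

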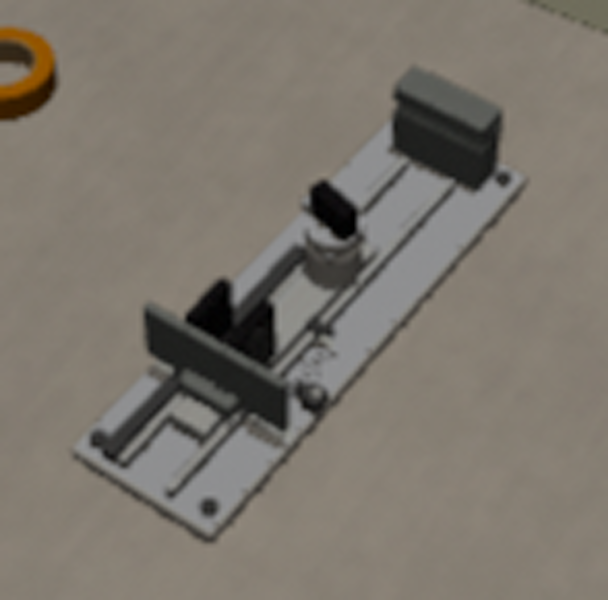

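The top crop shows the stand nearly square to the world. The jaw is at (685,240), the bar grip at (428,245) lies almost across the stand, and the tab and lever are at (235,275) and (238,205). The cross plate is at (185,260), the index bar at (337,310) and the mark rider at (262,350). The scene crop agrees with this. Next I'll measure from depth.

```bash
python3 - <<'E'
from h import *
Ps=[]
for n in ["top","scene"]:
    c=np.load(n+"0.npy",allow_pickle=True).item()
    P=world(c,np.ones((400,640),bool)); P=P[(P[:,0]>.4)&(P[:,0]<.64)&(P[:,1]>-.4)&(P[:,1]<.02)]
    bench=P[(P[:,0]<.45)]; print(n,"bench z",np.median(bench[:,2]),bench[:,2].std())
    P[:,2]-=np.median(bench[:,2])
    m=(P[:,2]>.006)&(P[:,2]<.014)
    r=cv2.minAreaRect(P[m][:,:2].astype(np.float32)); print("plate",r)
    g=(P[:,2]>.066)&(abs(P[:,1]+.21)<.04); q=P[g]; 
    rr=cv2.minAreaRect(q[:,:2].astype(np.float32)); print("grip",len(q),rr,q[:,2].max(),q.mean(0))
    w,v=np.linalg.eigh(np.cov(q[:,:2].T)); print("grip axis",v[:,1],np.degrees(np.arctan2(v[1,1],v[0,1])),w)
    for nm,lo,hi in(("leg tops",-.165,-.085),("jaw",-.36,-.28)):
        q=P[(P[:,2]>.054)&(P[:,1]>lo)&(P[:,1]<hi)]; print(nm,len(q)); 
        if nm!="jaw": print(np.round(q[np.lexsort((q[:,1],q[:,0]))],4).tolist()) if len(q)<90 else print(q.min(0),q.max(0))
        else: print(q.min(0),q.max(0),q.mean(0))
# subpixel mark/index gray rows in top
c=np.load("top0.npy",allow_pickle=True).item(); g=cv2.cvtColor(c["img"],cv2.COLOR_RGB2GRAY)
print(g[228:248,280:320])
E
```

```text
top bench z 3.9264004411576074e-05 0.0018141215680020375
plate ((0.49745458364486694, -0.1825285702943802), (0.17532871663570404, 0.35845333337783813), 2.4024949073791504)
grip 66 ((0.5190028548240662, -0.21313145756721497), (0.011222826316952705, 0.02831452153623104), 68.65383911132812) 0.08364905328965466 [ 0.51834048 -0.21297997  0.07714175]
grip axis [-0.92607987  0.37732754] 157.83175804104496 [1.11764667e-05 7.46460804e-05]
leg tops 221
[ 0.48404754 -0.14706681  0.05406418] [ 0.57179961 -0.10276813  0.06735882]
jaw 247
[ 0.47932779 -0.33673612  0.05403642] [ 0.53972854 -0.31068815  0.06783696] [ 0.50898802 -0.3232229   0.06170472]
scene bench z 0.0004070348788907662 0.21772910547848254
plate ((0.4914427399635315, -0.18189463019371033), (0.17875616252422333, 0.3606042265892029), 0.3355332016944885)
grip 89 ((0.5202412605285645, -0.2126253992319107), (0.01220506988465786, 0.0305327121168375), 70.44554901123047) 0.08110315080228853 [ 0.51958885 -0.21126562  0.07508747]
grip axis [-0.96047902  0.2783524 ] 163.83810478943252 [1.17086678e-05 7.93570416e-05]
leg tops 297
[ 0.48532217 
[... 2825 characters left out ...]
 134 134 134
  134 134 134 133]
 [134 124 103  81  85 113 131 136 135 134 134 134 130 111  87  89  84  72
   83 109 123 126 124 121 119 112 107 110 117 117 117 116 117 115 116 117
  119 119 117 116]
 [119 115 108  97  95 109 119 123 124 123 122 119 113  99  85  85  85  85
   92 106 113 113 110 108 106 101  99 100 102 100  98  99  99  98  98  99
  103 103 101  99]
 [102  99  97  94  93  96 103 110 111 111 109 105 100 100 105 112 113 113
  115 117 117 117 116 116 116 115 116 115 115 115 115 114 114 114 114 114
  115 115 116 116]
 [113 112 113 112 114 114 115 117 116 117 117 115 114 115 118 120 121 122
  122 122 121 120 120 120 120 121 121 121 121 122 122 121 121 121 120 121
  120 121 122 123]]
```

```bash
cat >> h.py <<'E'
def onplane(c,u,v,z):
    f=K(c); R=np.asarray(c["R"]); d=R.T@np.array([(u-c["cx"])/f,(v-c["cy"])/f,1]); o=-R.T@np.asarray(c["t"])
    return o+d*(z-o[2])/d[2]
E
python3 - <<'E'
from h import *
c=np.load("top0.npy",allow_pickle=True).item(); print(np.round(c["R"],4))
g=cv2.cvtColor(c["img"],cv2.COLOR_RGB2GRAY).astype(float)
# plate long edges: subpixel step at each column
for nm,r0,r1,sg in(("+x edge",203,216,1),("-x edge",238,250,-1)):
    X=[]
    for u in range(262,372,2):
        col=g[r0:r1,u]; d=np.diff(col)*sg; k=int(np.argmax(d)); 
        w=np.clip(d[max(k-1,0):k+2],0,None)
        if w.sum()<15: continue
        v=r0+.5+(np.arange(max(k-1,0),max(k-1,0)+len(w))*w).sum()/w.sum()
        X.append(onplane(c,u,v,.010))
    X=np.array(X); p=np.polyfit(X[:,1],X[:,0],1)
    for _ in range(4):
        e=X[:,0]-np.polyval(p,X[:,1]); k=abs(e)<.0015; p=np.polyfit(X[k,1],X[k,0],1)
    print(nm,len(X),k.sum(),"yaw",-np.arctan(p[0]),"x at y=-.2:",np.polyval(p,-.2))
for n in ["top","scene"]:
    c=np.load(n+"0.npy",allow_pickle=True).item()
    P=world(c,np.ones((400,640),bool))
    q=P[(P[:,2]>.073)&(abs(P[:,1]+.213)<.035)&(abs(P[:,0]-.519)<.035)]
    print(n,len(q),cv2.minAreaRect(q[:,:2].astype(np.float32)),np.median(q,0))
    q=P[(P[:,2]>.057)&(P[:,2]<.067)&(P[:,1]>-.155)&(P[:,1]<-.09)&(P[:,0]>.46)&(P[:,0]<.6)]
    q=q[q[:,1]<-.117]; a=q[q[:,0]<.533]; b=q[q[:,0]>=.533]
    print("tab",len(a),a.min(0),a.max(0),"lever",len(b),b.min(0),b.max(0))
c=np.load("top0.npy",allow_pickle=True).item()
i=onplane(c,309.6,238,.023); t=onplane(c,295.9,237.5,.019); print("index",i,"tip",t,t-i)
E
```

```text
[[-0.1185 -0.993  -0.0013]
 [-0.97    0.116  -0.2138]
 [ 0.2124 -0.0241 -0.9769]]
+x edge 36 34 yaw -0.09257980385984614 x at y=-.2: 0.5658682564029829
-x edge 53 48 yaw -0.09194874138015283 x at y=-.2: 0.47700510637115867
top 62 ((0.5191543698310852, -0.21314525604248047), (0.011211869306862354, 0.028043901547789574), 68.43172454833984) [ 0.51923399 -0.21319003  0.07781472]
tab 43 [ 0.51393084 -0.14603493  0.05710711] [ 0.52289211 -0.11810948  0.06688256] lever 50 [ 0.54087322 -0.14706681  0.05907389] [ 0.55158929 -0.11826023  0.066669  ]
scene 65 ((0.520598828792572, -0.21275240182876587), (0.01220506988465786, 0.029773810878396034), 70.44554901123047) [ 0.52026963 -0.21160476  0.07763578]
tab 56 [ 0.51485296 -0.14492046  0.05722422] [ 0.52466002 -0.11732884  0.06682306] lever 57 [ 0.54202564 -0.14865961  0.05747557] [ 0.57395306 -0.11720923  0.06677352]
index [ 0.49287818 -0.16960605  0.023     ] tip [ 0.49857085 -0.13652223  0.019     ] [ 0.00569267  0.03308381 -0.004     ]
```

Call:
carry_out --pt "-1 -1 0 0.19 0.2" --pt "-1 -1 0 0.19 0.2" --pt "-1 -1 0 0.19 0.2" --pt "-1 -1 0 0.19 0.2" --pt "-1 -1 0 0.19 0.2" --force 40

```text
clock: 2.12
position: [0.2683, 0.4191, 0.2538]
ee_rot: [0.18, 0.984, 0.0, 0.0]
ft_force: [-0.7, 0.2, 1.0]
grip_width: 0.597
grasp_force: 0.0
```

Call:
carry_out --pt "-1 -0.8 0 0 0.2" --pt "-1 -0.8 0 0 0.2" --pt "-1 -0.8 0 0 0.2" --pt "-1 -0.8 0 0 0.2"

```text
clock: 2.62
position: [0.3671, 0.2529, 0.2537]
ee_rot: [0.181, 0.983, 0.0, 0.0]
ft_force: [-0.6, 0.7, 0.5]
grip_width: 0.6
grasp_force: 0.0
```

Call:
carry_out --pt "-1 -1 0 0 0.2" --pt "-1 -1 0 0 0.2" --pt "-1 -1 0 0 0.2" --pt "-1 -1 0 0 0.2"

```text
clock: 3.12
position: [0.454, 0.0606, 0.2537]
ee_rot: [0.18, 0.984, 0.0, 0.0]
ft_force: [-0.2, 0.8, -0.5]
grip_width: 0.597
grasp_force: 0.0
```

Call:
carry_out --pt "-1 -1 0 0 0.2" --pt "-1 -1 0 0 0.2" --pt "-1 -1 0 0 0.2" --pt "-1 -1 0 0 0.2" --pt "-1 -1 0 0 0.2"

```text
clock: 3.75
position: [0.5415, -0.1311, 0.2528]
ee_rot: [0.179, 0.984, -0.001, -0.0]
ft_force: [-1.2, 0.2, -0.4]
grip_width: 0.6
grasp_force: 0.0
```

Call:
carry_out --pt "-0.06 -0.56 0 0 0.2" --pt "-0.06 -0.56 0 0 0.2" --pt "-0.06 -0.56 0.4 0 0.2" --pt "-0.06 -0.56 0.75 0 0.2" --pt "-0.06 -0.56 0.88 0 0.2" --pt "-0.06 -0.56 0.88 0 0.2"

```text
clock: 4.5
position: [0.5197, -0.2113, 0.1211]
ee_rot: [0.178, 0.984, 0.0, -0.001]
ft_force: [0.5, 0.2, 1.0]
grip_width: 0.602
grasp_force: 0.0
```

```bash
python3 - <<'E'
from h import *
o=manip.get_obs(); print(o["position"],o["ee_rot"])
for n in ["top","scene"]:
    c=camera(n); u,v=map(int,proj(c,[.52,-.2,.06])); im=c["img"][v-50:v+50,u-60:u+60,::-1]
    np.save(n+"1.npy",c,allow_pickle=True); cv2.imwrite(f"pics/{n}1.png",cv2.resize(im,None,fx=6,fy=6,interpolation=cv2.INTER_CUBIC))
E
python3 -c "
import cv2,numpy as np
a=[cv2.resize(cv2.imread(f'pics/{n}1.png'),(400,333)) for n in('top','scene')]; cv2.imwrite('pics/b1.png',np.hstack(a))"
```

```text
[ 0.51974337 -0.21131901  0.12107759] [ 1.77825848e-01  9.84061696e-01  9.42408931e-05 -7.33550619e-04]
```

View pics/b1.png

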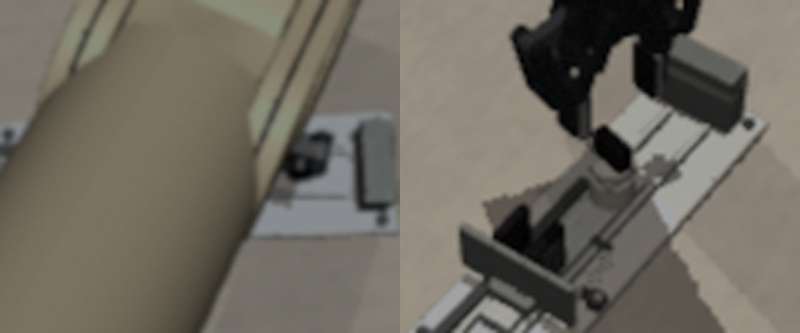

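The arm hides most of the top view. The scene view (right half) shows the open fingers above the bar grip at (612,150), with the index at (602,243) and the mark at (595,298) both visible. I'll descend and close.

Call:
carry_out --pt "0 -0.01 0.15 0 0.2" --pt "0 -0.01 0.26 0 0.2" --pt "0 -0.01 0.26 0 0.2" --pt "0 -0.01 0.26 0 -1" --pt "0 -0.01 0.26 0 -1" --pt "0 -0.01 0.26 0 -1" --pt "0 -0.01 0.26 0 -1" --pt "0 -0.01 0.26 0 -1" --force 30

```text
clock: 5.6
position: [0.5201, -0.2126, 0.0832]
ee_rot: [0.178, 0.984, 0.001, 0.001]
ft_force: [0.1, 6.4, 5.8]
grip_width: 0.128
grasp_force: 34.3
```

Call:
carry_out --pt "0 0 0 0.3 -1" --pt "0 0 0 0.6 -1" --pt "0 0 0 0.83 -1" --pt "0 0 0 0.83 -1"

```text
clock: 6.1
position: [0.5202, -0.2123, 0.0832]
ee_rot: [0.387, 0.922, 0.001, 0.0]
ft_force: [1.1, 7.1, 6.9]
grip_width: 0.128
grasp_force: 34.4
```

Call:
carry_out --pt "0 0 0 0.3 -1" --pt "0 0 0 0.6 -1" --pt "0 0 0 0.83 -1" --pt "0 0 0 0.83 -1"

```text
clock: 6.6
position: [0.5204, -0.2122, 0.0833]
ee_rot: [0.576, 0.817, 0.001, 0.0]
ft_force: [0.6, 7.2, 7.7]
grip_width: 0.131
grasp_force: 34.5
```

Call:
carry_out --pt "0 0 0 0.3 -1" --pt "0 0 0 0.6 -1" --pt "0 0 0 0.83 -1" --pt "0 0 0 0.83 -1" --pt "0 0 0 0.83 -1"

```text
clock: 7.22
position: [0.5207, -0.2121, 0.0833]
ee_rot: [0.738, 0.675, 0.002, -0.0]
ft_force: [2.8, 7.0, 5.7]
grip_width: 0.132
grasp_force: 34.4
```

```bash
python3 - <<'E'
from h import *
from scipy.spatial.transform import Rotation as Ro
o=manip.get_obs(); y=Ro.from_quat(o["ee_rot"]).as_matrix()[:,1]; print(o["position"],np.degrees(np.arctan2(y[1],y[0])),o["joint_pos"])
E
```

```text
[ 0.52072476 -0.21209828  0.08325313] -5.1611488315575285 [-0.48162127  0.53910017  0.99591732  1.85425742 -0.52782177  1.03783261
  0.63990778]
```

Call:
carry_out --pt "0 0 0 0 0.2" --pt "0 0 0 0 0.2" --pt "0 0 0 0 0.2" --pt "0 0 0 0 0.2" --pt "0 0 -0.2 0 0.2" --pt "0 0 -0.4 0 0.2" --pt "0 0 -0.4 0 0.2"

```text
clock: 8.1
position: [0.5199, -0.2147, 0.1441]
ee_rot: [0.739, 0.674, 0.001, 0.001]
ft_force: [-0.5, -0.2, -0.8]
grip_width: 0.6
grasp_force: 0.0
```

```bash
python3 - <<'E'
from h import *
c=camera("scene"); np.save("scene2.npy",c,allow_pickle=True)
u,v=map(int,proj(c,[.52,-.17,.03])); print(u,v); im=c["img"][v-45:v+45,u-60:u+60,::-1]
cv2.imwrite("pics/s2.png",cv2.resize(im,None,fx=6.5,fy=6.5,interpolation=cv2.INTER_CUBIC))
P=world(c,np.ones((400,640),bool))
q=P[(P[:,2]>.072)&(P[:,2]<.084)&(abs(P[:,1]+.213)<.025)&(abs(P[:,0]-.52)<.025)]
print(len(q),cv2.minAreaRect(q[:,:2].astype(np.float32)))
E
```

```text
315 227
71 ((0.5204812288284302, -0.2123381793498993), (0.02955835498869419, 0.013285921886563301), 79.48290252685547)
```

View pics/s2.png

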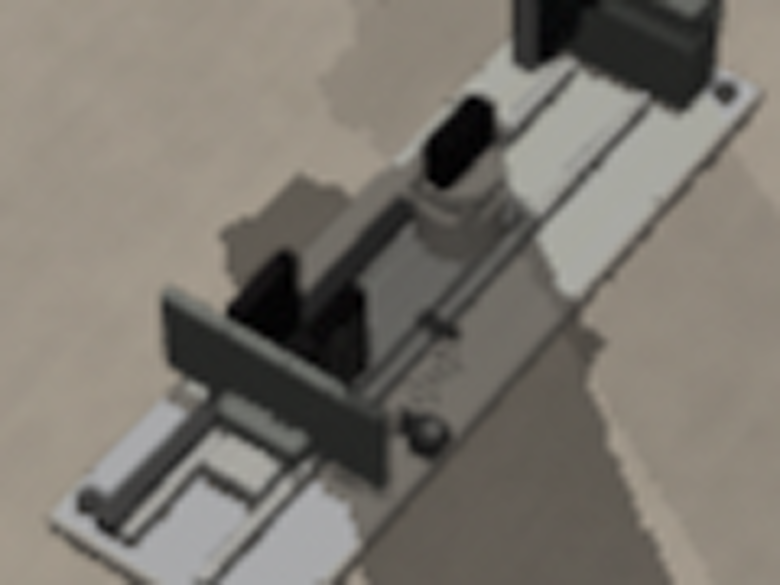

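The bar grip at (460,140) now runs along the leg. The index bar is at (440,325), the mark rider at (425,435) with its tip near (408,418), and the lever is still open. I'll check the rest angle by fitting projected models to the silhouettes.

```bash
cat > fit.py <<'E'
from h import *
from scipy.optimize import minimize
def fitbar(fn,x0,y0,a0s):
    c=np.load(fn,allow_pickle=True).item(); g=cv2.cvtColor(c["img"],cv2.COLOR_RGB2GRAY)
    S=16; u,v=proj(c,[x0,y0,.068]); u0,v0=int(u)-16,int(v)-16; W=cv2.resize(g[v0:v0+32,u0:u0+32],None,fx=S,fy=S,interpolation=cv2.INTER_CUBIC).astype(float)
    P=world(c,np.ones((400,640),bool)); 
    M=(W<45)
    def model(p):
        x,y,a=p; pts=[]
        for sx in(-6,6):
            for sy in(-15,15):
                for z in(56,78):
                    dx,dy=sx/1e3,sy/1e3; q=proj(c,[x+dx*np.cos(a)-dy*np.sin(a),y+dx*np.sin(a)+dy*np.cos(a),z/1e3]); pts.append([(q[0]-u0+.5)*S-.5,(q[1]-v0+.5)*S-.5])
        m=np.zeros(W.shape,np.uint8); cv2.fillConvexPoly(m,cv2.convexHull(np.round(pts).astype(np.int32)),1); return m>0
    cost=lambda p:1-(model(p)&M).sum()/(model(p)|M).sum()
    best=min((minimize(cost,[x0,y0,a],method="Nelder-Mead",options=dict(initial_simplex=[[x0,y0,a],[x0+.003,y0,a],[x0,y0+.003,a],[x0,y0,a+.2]])) for a in a0s),key=lambda r:r.fun)
    return best.x,best.fun
if __name__=="__main__":
    for fn,a in(("scene0.npy",1.21),("scene2.npy",-.09)):
        print(fn,*fitbar(fn,.5205,-.2125,[a-.2,a,a+.2]))
E
python3 fit.py
```

```text
scene0.npy [ 0.52167643 -0.21306005  0.97128529] 0.30754292147481
scene2.npy [ 0.52117571 -0.21325379  0.1052642 ] 0.44953703703703707
```

```bash
python3 - <<'E'
from h import *
for fn in("scene0.npy","scene2.npy"):
    c=np.load(fn,allow_pickle=True).item(); g=cv2.cvtColor(c["img"],cv2.COLOR_RGB2GRAY); u,v=proj(c,[.5205,-.2125,.068]); u,v=int(u),int(v)
    print(fn,u,v); print(g[v-12:v+11,u-9:u+10])
    P=world(c,np.ones((400,640),bool)); q=P[(P[:,2]>.0745)&(P[:,2]<.084)&(abs(P[:,1]+.2125)<.02)&(abs(P[:,0]-.5205)<.02)]
    print(len(q)); w,V=np.linalg.eigh(np.cov(q[:,:2].T)); print(np.degrees(np.arctan2(V[1,1],V[0,1])),w,q.mean(0)); 
    print(np.round(1e3*q[np.argsort(q[:,1])]).astype(int).tolist())
E
```

```text
scene0.npy 325 203
[[123 124 123 123 124 123 123 124 124 125 125 125 121 126 138 143 143 143
  143]
 [123 123 123 123 124 124 124 124 124 126 126 122 118 127 143 143 143 143
  143]
 [123 122 123 124 125 125 125 126 126 126 122 125 133 137 143 143 143 143
  143]
 [123 123 124 124 125 126 127 129 129 125 125 138 143 143 143 143 143 143
  143]
 [124 123 124 125 126 128 129 130 127 127 137 143 143 143 143 143 143 142
  143]
 [123 125 125 127 128 117  92  85 109 136 142 143 143 142 143 143 143 143
  143]
 [125 125 125 119 100  70  36  21  67 118 143 143 143 143 143 143 142 143
  138]
 [125 125 126 106  53  13  13  14  23  68 109 132 143 143 142 142 142 137
  131]
 [124 126 126 101  27  11  13  12  14  21  50  97 132 142 143 143 143 139
  138]
 [126 119 122 109  27   5  11  15  15  14  14  46  97 132 143 143 143 143
  130]
 [126 121 126 115  28   2   5  10  12  15  14  14  46  88 124 143 143 133
   99]
 [127 113 100  93  27   3   4   6  11  12  12  14  15  33  80 124 135 105
   66]
 [128 114  83  61  30   7   6   5   4   9  12  16  14  16  32  86 104  69
   91]
 [128 129 118  86  45   4   
[... 4205 characters left out ...]
0], [522, -217, 77], [519, -216, 80], [526, -216, 76], [524, -216, 77], [515, -215, 77], [518, -214, 79], [519, -213, 80], [517, -213, 75], [516, -212, 79], [521, -212, 79], [521, -212, 77], [523, -211, 79], [518, -211, 79], [525, -211, 79], [518, -210, 77], [522, -210, 78], [514, -209, 77], [519, -208, 78], [526, -208, 77], [516, -208, 77], [524, -207, 79], [521, -207, 78], [517, -205, 79], [522, -205, 80], [519, -204, 78], [524, -204, 79], [517, -204, 77], [526, -204, 78], [521, -203, 78], [516, -203, 75], [518, -202, 78], [523, -202, 78], [520, -201, 78], [517, -201, 76], [525, -201, 78], [522, -200, 78], [524, -200, 76], [526, -199, 76], [516, -199, 75], [521, -199, 76], [519, -199, 77]]
```

Call:
carry_out --pt "0.3 0 0 0 0.5" --pt "0.52 0 0 0 0.5" --pt "0.52 0 0 0 0.5" --pt "0.52 0 0.2 0 0.5" --pt "0.52 0 0.4 0 0.5" --pt "0.52 0 0.5 0 0.5" --pt "0.52 0 0.59 0 0.5" --pt "0.52 0 0.59 0 0.5"

```text
clock: 9.15
position: [0.5258, -0.1367, 0.0533]
ee_rot: [0.739, 0.674, -0.0, -0.0]
ft_force: [0.1, -0.2, 0.5]
grip_width: 0.75
grasp_force: 0.0
```

Call:
carry_out --pt "0.04 0.007 0 0 0.5" --pt "0.08 0.007 0 0 0.5" --pt "0.12 0.007 0 0 0.5" --pt "0.16 0.007 0 0 0.5" --pt "0.2 0.007 0 0 0.5" --pt "0.24 0.007 0 0 0.5" --pt "0.27 0.007 0 0 0.5" --pt "0.27 0.007 0 0 0.5" --pt "0.27 0.007 0 0 0.5"

```text
clock: 10.28
position: [0.5309, -0.0961, 0.0537]
ee_rot: [0.739, 0.674, 0.0, -0.0]
ft_force: [1.4, -3.0, 1.5]
grip_width: 0.749
grasp_force: 1.6
```

```bash
python3 - <<'E'
from h import *
c=camera("scene"); np.save("scene3.npy",c,allow_pickle=True)
u,v=map(int,proj(c,[.52,-.13,.03])); print(u,v,u-50,v-37); im=c["img"][v-37:v+37,u-50:u+50,::-1]
cv2.imwrite("pics/s3.png",cv2.resize(im,None,fx=8,fy=8,interpolation=cv2.INTER_CUBIC))
o=manip.get_obs(); print(o["position"],o["ft_force"])
E
```

```text
306 240 256 203
[ 0.53086574 -0.09618793  0.05370062] [ 1.70250444 -2.84272407  1.12223372]
```

View pics/s3.png

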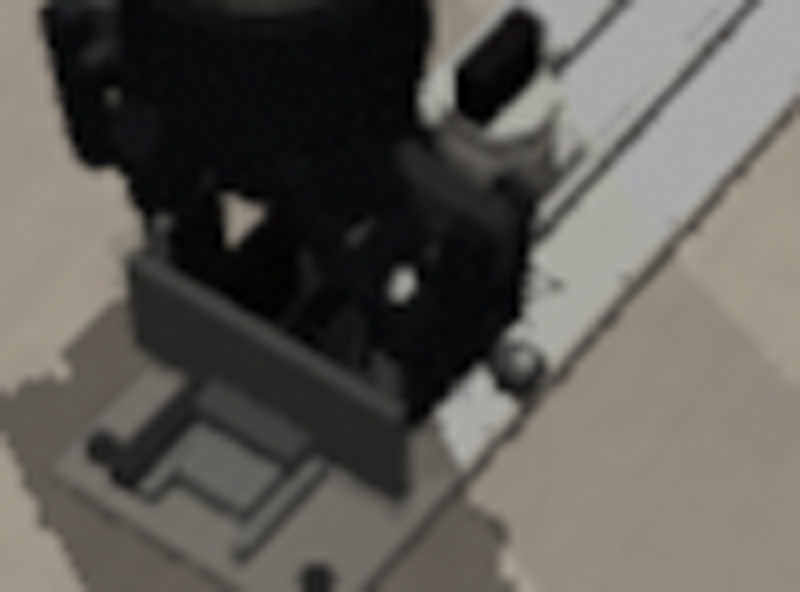

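The scene view shows the fingers against the cross plate at (270,370) and the leg pushed out. The mark rider is visible at (520,365), but a finger hides the index. I'll get the travel from the rest grip and cross plate, and refine the target with both cameras.

```bash
cat > trav.py <<'E'
from h import *
yaw=-.0923; ey=np.array([-np.sin(yaw),np.cos(yaw)]); ex=np.array([np.cos(yaw),np.sin(yaw)])
def feats(c,s):
    P=world(c,np.ones((400,640),bool)); A=np.array([.5203,-.2123])+s*ey; D=P[:,:2]-A; y=D@ey; x=D@ex
    q=(P[:,2]>.0745)&(P[:,2]<.084)&(abs(x)<.02)&(abs(y)<.022)
    r=y[q]; r=(np.percentile(r,2)+np.percentile(r,98))/2
    # outer face of cross plate (depth, seen by scene cam), 107 mm beyond rest axis
    k=(P[:,2]>.03)&(P[:,2]<.058)&(abs(x)<.04)&(abs(y-.107)<.010)
    return s+y[q].mean(),s+r,q.sum(),s+np.median(y[k])-.107,k.sum()
if __name__=="__main__":
    import sys
    for fn,s in(("scene0.npy",0),("scene2.npy",0),("scene3.npy",.028)):
        c=np.load(fn,allow_pickle=True).item(); print(fn,np.round(1e3*np.array(feats(c,s)),2))
    for fn in("scene0.npy","scene2.npy"):
        c=np.load(fn,allow_pickle=True).item(); g=cv2.cvtColor(c["img"],cv2.COLOR_RGB2GRAY)
        print(g[228:252,312:332])
    # project prediction of index outer end/tip from top measurement
    c=np.load("top0.npy",allow_pickle=True).item(); s=np.load("scene0.npy",allow_pickle=True).item()
    print(proj(s,onplane(c,309.6,238,.023)),proj(s,onplane(c,295.9,237.5,.019)))
E
python3 trav.py
```

```text
scene0.npy [-3.20e-01 -5.20e-01  5.90e+04 -1.72e+00  2.93e+05]
scene2.npy [-2.00e-02 -8.20e-01  6.20e+04 -1.80e+00  2.74e+05]
scene3.npy [2.648e+01 2.565e+01 6.500e+04 2.512e+01 2.800e+05]
[[140 140 141 143 141 141 142 142 135 112  78  89 129 126  84  69 116 143
  143 144]
 [141 141 142 141 141 142 142 131 101  68  85 128 126  85  73 112 136 143
  143 143]
 [141 142 142 142 141 142 132 100  60  51  94 119  89  74 113 138 143 143
  143 143]
 [142 143 142 142 142 141 117  56  45  53  67  78  59  96 138 143 143 142
  142 143]
 [142 142 142 142 142 127  81  46  52  44  44  48  51  94 136 143 143 143
  143 143]
 [130 141 143 142 128  87  74 105  98  47  51  59  43  81 127 143 143 143
  143 143]
 [123 142 142 129  90  75 111 134 111  62  98 119 106 110 137 143 143 142
  143 143]
 [121 142 131  94  75 110 132 121  80  73  99 124 138 136 143 143 143 143
  143 144]
 [119 133  98  71 103 133 121  75  63  78  70  90 127 142 143 142 143 143
  142 144]
 [110 101  71  98 129 124  78  85 121 123 119 115 119 136 143 143 143 143
  143 143]
 [ 87  69  94 129 124  80  87 129 143 128 115 132 120 101 125
[... 2599 characters left out ...]
4  72  82  82  89 103 110 111 110 110 105  90  71
   74  87]
 [ 50  49  61  78  63  32  40  45  52  68  77  95 110 110 106  93  73  76
   88  92]
 [ 39  37  54  71  54  28  33  46  70  85  73  67  96 108  95  74  75  88
   92  92]
 [ 38  36  50  68  58  36  34  45  68  85  71  45  78  97  76  74  87  92
   91  92]
 [ 38  36  58  87  95  73  28  36  48  56  46  31  63  78  73  86  91  92
   91  93]
 [ 38  36  63  98 112  89  31  27  33  33  30  47  64  70  80  91  91  92
   91  92]
 [ 38  36  63  99 112  96  58  30  24  23  37  58  68  79  89  91  92  92
   92  93]]
(np.float64(326.4047943842442), np.float64(234.73550456583283)) (np.float64(316.40404094282206), np.float64(245.24222245871445))
```

```bash
python3 - <<'E'
from trav import *
s=np.load("scene2.npy",allow_pickle=True).item(); c=np.load("top0.npy",allow_pickle=True).item()
for iu,tu in(((324.5,232.8),(316.8,245.3)),((324,232.5),(317,245.8)),((325,233.2),(316.5,245))):
    i=onplane(s,*iu,.023); t=onplane(s,*tu,.019); print("scene",i[:2]@ex,t[:2]@ex,"d",1e3*(t-i)[:2]@ey)
for iu,tu in(((309.6,238),(295.9,237.5)),((309.6,236.5),(296,238))):
    i=onplane(c,*iu,.023); t=onplane(c,*tu,.019); print("top",i[:2]@ex,t[:2]@ex,"d",1e3*(t-i)[:2]@ey)
E
```

```text
scene 0.5129203676810937 0.5082482014779998 d 35.07072749409603
scene 0.5142970951072247 0.507106296455459 d 35.95312252601359
scene 0.5113829510332768 0.5092489295043409 d 34.52071232536636
top 0.5064126001816392 0.509031737797264 d 33.46767490035467
top 0.5100682108682529 0.5078021071992582 d 33.312526824272375
```

Call:
carry_out --pt "0.025 0 0 0 0.5" --pt "0.048 0 0 0 0.5" --pt "0.048 0 0 0 0.5" --pt "0.048 0 0 0 0.5" --pt "0.048 0 0 0 0.5"

```text
clock: 10.95
position: [0.5315, -0.089, 0.0537]
ee_rot: [0.739, 0.674, 0.0, -0.0]
ft_force: [1.5, -3.9, -0.8]
grip_width: 0.751
grasp_force: 1.7
```

```bash
python3 - <<'E'
from trav import *
ims=[]
for n in("top","scene"):
    c=camera(n); np.save(n+"4.npy",c,allow_pickle=True)
    if n=="scene": print(np.round(1e3*np.array(feats(c,.035)),2))
    u,v=map(int,proj(c,[.51,-.13,.03])); ims.append(cv2.resize(c["img"][v-35:v+35,u-35:u+35,::-1],(400,400),interpolation=cv2.INTER_CUBIC)); print(n,u-35,v-35)
cv2.imwrite("pics/b4.png",np.hstack(ims)); o=manip.get_obs(); print(o["position"],o["ft_force"])
E
```

```text
top 257 197
[3.359e+01 3.331e+01 6.500e+04 3.222e+01 2.820e+05]
scene 275 207
[ 0.53150898 -0.08900439  0.05372878] [ 2.367983   -3.24459215 -0.07072194]
```

View pics/b4.png

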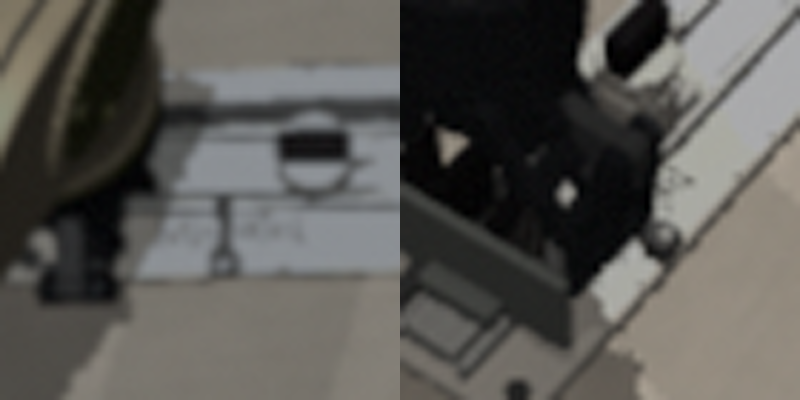

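The top view (left half) shows the index line at (225,215) running straight into the mark tip at (225,245), and the rest bar lies along the leg. I'll close in place.

Call:
carry_out --pt "0 0 0 0 0.5" --pt "0 0 0 0 0" --pt "0 0 0 0 -1" --pt "0 0 0 0 -1" --pt "0 0 0 0 -1" --pt "0 0 0 0 -1" --pt "0 0 0 0 -1" --pt "0 0 0 0 -1" --pt "0 0 0 0 -1" --pt "0 0 0 0 -1" --force 60

```text
clock: 12.3
position: [0.5314, -0.0893, 0.0545]
ee_rot: [0.739, 0.674, 0.0, -0.0]
ft_force: [-7.3, -2.8, 16.2]
grip_width: 0.264
grasp_force: 61.4
```

```bash
python3 - <<'E'
from trav import *
c=camera("scene"); print(np.round(1e3*np.array(feats(c,.035)),2))
c4=np.load("top4.npy",allow_pickle=True).item(); c=camera("top"); save(c,"top5.png")
for k in(c4,c): g=cv2.cvtColor(k["img"],cv2.COLOR_RGB2GRAY); print(g[231:246,290:303])
o=manip.get_obs(); print(o["clock"],o["position"],o["ft_force"],o["grip_width"]*85,o["grasp_force"])
E
```

```text
[3.334e+01 3.299e+01 6.600e+04 3.184e+01 2.880e+05]
[[111 110 111 108  96  78  76  90 106 109 107 105 105]
 [131 133 132 129 107  69  65 100 128 135 134 128 125]
 [123 126 128 125 103  67  67 102 130 136 134 130 122]
 [113 117 119 118 101  71  67  99 127 131 130 127 121]
 [131 133 136 135 123  93  74 103 132 135 132 130 128]
 [133 135 137 136 133 106  79 104 129 130 123 121 130]
 [131 131 131 129 128 104  82 105 126 125 121 120 130]
 [130 129 132 132 126 101  83 108 130 131 130 129 133]
 [131 128 136 136 123  95  79 108 136 142 141 140 138]
 [138 137 139 132 108  78  71  98 128 142 144 143 142]
 [142 142 140 122  89  73  74  83 109 134 142 143 142]
 [144 144 140 120  92  94  98  88  97 125 141 143 143]
 [143 144 139 120  99 107 109  88  92 121 139 142 141]
 [139 138 133 112  88  91  87  73  84 112 127 128 127]
 [122 118 111  97  83  83  83  81  91 103 110 111 109]]
[[111 111 111 108  97  80  78  92 107 110 107 105 105]
 [132 132 133 129 108  71  66 100 129 134 133 129 125]
 [124 126 128 126 106  71  68 102 130 136 135 129 121]
 [112 116 119 118 102  73  67  99 127 131 129 127 120]
 [132 133 135 135 123  93  73 103 131 135 132 129 128]
 [133 133 136 136 133 105  78 103 129 129 123 120 130]
 [131 131 130 129 129 103  82 106 125 125 121 119 131]
 [131 128 132 132 126 100  83 109 130 132 131 129 134]
 [131 128 136 135 123  95  79 107 136 142 141 139 138]
 [138 137 140 132 108  79  71  97 129 141 143 143 143]
 [142 143 140 122  89  73  74  84 110 134 142 144 143]
 [143 143 140 120  92  94  97  88  97 126 141 144 143]
 [143 143 140 120  98 108 109  88  93 121 139 142 141]
 [139 138 133 113  89  91  88  72  84 111 126 128 127]
 [122 119 111  97  82  83  82  82  91 104 110 111 109]]
12.4 [ 0.53140795 -0.08931008  0.05454457] [-7.91091845 -2.52820271 15.62321473] 22.322000076651136 61.370602548122406
```

```bash
python3 -c "
from workcell import ticket; print(ticket.hand_in())"
```

```text
the job is handed in; nothing more can be done
None
```

I handed the job in without seeing a verdict: the rest's slot faces the fixed jaw to within about 1°, the leg's index is about 1 mm from the mark, and the lever reads fully closed by finger opening, with tab and lever still pinched at about 60 N.

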